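Bar in the canisters and hold out the tea-ball dish

TASK

The keeper bar of the canister rack was left hanging open over the tea-ball dish: swing it shut across the canisters until it snaps into its catch. Then take the dish by its wooden handle, lift it straight up about ten centimetres over its cork mat and turn it a quarter turn, either way, so that the handle, which now runs roughly along the rack, stands square to the shut bar and the ball can be reached from the mug's side. Keep the dish level and the ball resting in its middle, disturb nothing else, and finish while still holding the dish there, level and still.

Things in the scene. Friction and masses are not known exactly. Their poses are not given: they have to be found in the camera images.
- rack: Fixed canister rack, wooden base 165 deep x 250 wide x 12 mm, wire sides to 104 mm. Origin on the worktop under the middle of the shut keeper bar, at the rack's front; x points into the rack, away from the robot; y runs along the shut bar, to the left. Hinge post (14 mm, 136 high) at y +110; catch post (18 mm, 110 high) at y -110, x -8, with a thin stop wire behind the bar, 142 high.
- gate (a joint): Keeper bar's angle about its upright hinge: 0 shut (along the rack's -y from the hinge), growing as it opens towards the robot (1.57: along the rack's -x). Starts at 0.8 to 1.35. Stays where left (under 1 N at the knob). In the last 0.09 rad it rides over a sprung ball on the catch post (3 to 6 N at the knob), then snaps to 0 against its stop and is held.
- gate_hinge (a point): Point on the hinge axis (which is vertical) of the keeper bar, at the height of the bar's centreline, 125 mm above the worktop.
- gate_knob (a point): On the axis of the bar's black knob, 152 mm above the worktop: an upright round peg 16 mm thick, 185 mm from the hinge axis, rising from the bar's top (130 mm) to 170 mm. The bar is round dark steel, 10 mm thick, 240 mm long, its underside 120 mm above the worktop, higher than the dish's handle (89 mm).
- catch_top (a point): Top of the sprung brass ball (12 mm) of the catch, on the catch post, 8 mm in front of the shut bar's centreline and 123 mm above the worktop.
- mat: Fixed round cork mat, 184 mm across, 4 mm thick, in front of the rack. Origin: centre of its underside.
- dish: Loose white dished plate, 156 mm across, rim 27 mm high, about 0.22 kg, with a fixed hoop handle over its middle; stands on the mat. Origin: centre of its underside; z up; the handle runs along its y axis (symmetrical under a half turn). Inner floor 10 mm above the origin, flat within 13 mm of the centre, then rising gently (8 degrees), beyond 45 mm steeper.
- dish_grip (a point): Middle of the dish's wooden handle bar: 12 mm thick (along the dish's x), 96 mm long (along the dish's y), 16 mm high, centre 77 mm above the dish's origin, straight over the dish's middle. Thin steel legs run from its ends down to the rim. The bar's underside clears the ball's top by 23 mm.
- ball: Loose steel tea-infuser ball, 36 mm in diameter with a thin seam, about 0.06 kg, lying in the middle of the dish. Origin: its centre.
- canister_a: Loose tall black canister with steel lid, 90 mm across, 150 mm high, in the rack, its front about 40 mm behind the shut bar's centreline. Origin: centre of its underside. Leave alone.
- canister_b: Loose shorter black canister with steel lid, 90 mm across, 135 mm high, in the rack, its front about 40 mm behind the shut bar's centreline. Origin: centre of its underside. Leave alone.
- mug: Loose blue mug, 80 mm across, 90 mm high, to the right of the rack. Origin: centre of its underside. Leave alone.
- soap: Loose white soap bottle, 60 mm across, 150 mm high, to the left of the rack. Origin: centre of its underside. Leave alone.
Not all that is in view belongs to the job. What is meant by the mat is not turquoise or yellow, and is the smaller of those in its own colour.

How it is judged:
By the outcome, as a careful person would: the job done as asked, in the order asked, and still so for the second after the job is handed in, while the arm keeps its last pose, push and grip.
It also fails if it takes over 64 s, if anything falls off the work surface, if the arm or the gripper's body presses on something with over 40 N, if the wrist force passes 120 N, or if a joint passes its speed limit or range.

ROBOT

A 7-joint arm with a two-finger parallel gripper is mounted at the origin on the work surface. World frame = base frame: x ahead of the robot, y to its left, z up, the work surface at z = 0. Lengths are in m, angles in rad, forces in N, time in s.
With the tool pointing down it reaches from about 0.425 to 0.925 m from the base axis. Payload 6.8 kg.
Tool frame: the origin (TCP) lies between the finger pads; the fingertips stand 22 mm ahead of it and the grasp point (between the pads) lies 3 mm ahead of it; z points along the fingers, y is the direction in which the jaws open and shut (so a half turn about z gives the same grasp; the last joint's range is limited). The gripper opens to 85 mm and grips with 20 to 120 N. Pads are 22 mm wide; open, the fingers measure 114 mm over their backs; the gripper's body (76 mm by 85 mm) begins 54 mm behind the grasp point. The pads swing forward as they close: fully open they stand 13 mm farther back than shut.
Start: joints at [-1.329, 0.477, 0.022, 1.555, -0.011, 1.109, -0.083], TCP at [0.231, 0.634, 0.253] pointing down, gripper open.
Joint ranges: [-2.96, 2.96], [-0.34, 2.1], [-1.41, 1.46], [0.24, 2.44], [-1.37, 4.51], [0.17, 1.92], [-2.96, 2.96]. Speed limits (rad/s): [2.39, 2.39, 3.14, 3.14, 3.14, 3.14, 3.14].

INTERFACE

Orientations are given as a unit quaternion [w, x, y, z].
In Python, from station import bot gives the robot as it stands. The module is installed in compiled form; this text tells all that it offers.
- The arm moves only by the tool drive_tool, never from a script. Its argument "series" is one flat list of numbers, 7 for each row, row after row: the opening, from -1 (shut) to 1 (fully open), then the shift along the tool's x, y, z in mm, then the turn, a rotation vector about the tool's x, y, z in rad. In form: [jaw, x, y, z, wx, wy, wz, jaw, x, y, z, wx, wy, wz, ...]. A call has 1 to 12 rows; each row shifts and turns the commanded pose from where the row before left it, along the tool's axes as they then stand; what a row does not reach is not made up. A row lasts 1/8 s, in which the tool goes at most 62.5 mm and 10.7 degrees, less where a joint would pass 70% of its speed; a pose out of reach is approached as far as the arm can. A call with a gripper value outside its range is refused whole. The fingers move at their own pace and stop on an object; "force" is the grip in N (left out, the last holds). Time passes only in rows, so rows that do not move let the fingers close. It gives the time, the measured TCP pose, the force and the opening at its end, in the units of the state.
- bot.get_obs(): the state, without advancing time (a new reading comes with each control period).
- bot.read_camera(name): name is "side" or "top" or "wrist"; returns a dict with "pixels" (384x512x3 uint8, blue, green, red), "camera_matrix" (3x3 intrinsics, pixels), "rvec" (rotation vector, rad) and "tvec" (3), from world to camera coordinates, as OpenCV has them. Camera axes: x right, y down, z forward; pixel columns grow to the right and rows downward; lengths in m; the calibration is good to about 2 mm. A picture is of the moment at which its call begins. There is no depth.
- bot.hand_in(): hands the job in, once; it reports no verdict.
The state is a dict: "t": time; "q": joint angles; "joint_vel": joint speeds; "joint_torque": joint torques, N m; "eef_pos": TCP position; "tool_rot": TCP orientation; "contact_force": force on the tool from outside, world axes, zero at the start; "torque": the same for the moment, N m; "gripper_width": opening from 0.0 (shut) to 1.0 (fully open).
Only numpy, scipy, OpenCV 4.12 (cv2) and the standard library are available. Lean on these libraries where they do the work, as an engineer would, in place of code of your own. Each camera call takes 0.05 s, during which the arm holds its last target. There are 200 camera calls.

## Working session

There is one attempt and no reset: what is moved stays moved. The work goes in short steps, Python scripts to look and compute and a tool call to move; the robot and the scene stay as the last step left them, time stands still between calls to the robot, and variables do not carry over. Pictures are saved under pics/ and viewed, about 8 in all and at most 12, crops included, and the job is handed in when it is done.

Besides the shell and the picture viewer there is one more tool, called after "Call:" as a command line: name --argument value ..., lists and objects as JSON in quotes. drive_tool: Moves the arm, as the interface text tells. Its arguments: {"type":"object","properties":{"series":{"type":"array"},"force":{"type":"number"}},"required":["series"]}

```bash
mkdir -p pics; cat > h.py <<'E'
import numpy as np, cv2
from station import bot
def cam(n):
    c=bot.read_camera(n); c['R']=cv2.Rodrigues(np.array(c['rvec'],float))[0]; c['t']=np.array(c['tvec'],float).ravel(); c['K']=np.array(c['camera_matrix'],float); c['pixels']=np.array(c['pixels']); return c
def ray(c,u,v):
    d=c['R'].T@np.linalg.inv(c['K'])@np.array([u,v,1.]); return -c['R'].T@c['t'], d/np.linalg.norm(d)
def onz(c,u,v,z):
    o,d=ray(c,u,v); return o+d*(z-o[2])/d[2]
def proj(c,p):
    q=c['K']@(c['R']@np.array(p,float)+c['t']); return q[:2]/q[2]
E
python3 - <<'E'
from h import *
for n in('side','top'):
    c=cam(n); cv2.imwrite(f'pics/{n}0.png',cv2.resize(c['pixels'],None,fx=1.5,fy=1.5)); print(n,ray(c,256,192))
print(bot.get_obs())
E
```

```text
side (array([-0.11253707, -0.67660814,  1.01033098]), array([ 0.47948936,  0.54709011, -0.68613582]))
top (array([0.2947833 , 0.02303708, 1.23844379]), array([ 0.16688783,  0.01295645, -0.98589076]))
{'t': 0.1, 'q': array([-1.32912332,  0.47769162,  0.02235927,  1.55633463, -0.01152218,
        1.1093206 , -0.0831122 ]), 'joint_vel': array([ 9.41532099e-05, -2.07106401e-03, -1.07634911e-03, -3.56528970e-03,
        1.95256498e-03, -8.65907119e-04,  2.12128537e-03]), 'joint_torque': array([ 4.11832065e-03, -5.97761858e+01,  1.61361180e+00, -2.81956065e+01,
        1.28151223e-02,  5.03216987e-03, -1.98227849e-05]), 'eef_pos': array([0.23115387, 0.63365967, 0.25244813]), 'tool_rot': array([-8.94194039e-05,  1.74004511e-01,  9.84744520e-01, -8.08085428e-04]), 'contact_force': array([ 0.02337201,  0.84686053, -0.14281037]), 'torque': array([ 0.04122624, -0.03840074,  0.02942352]), 'gripper_width': 1.0006863932917682}
```

View pics/top0.png

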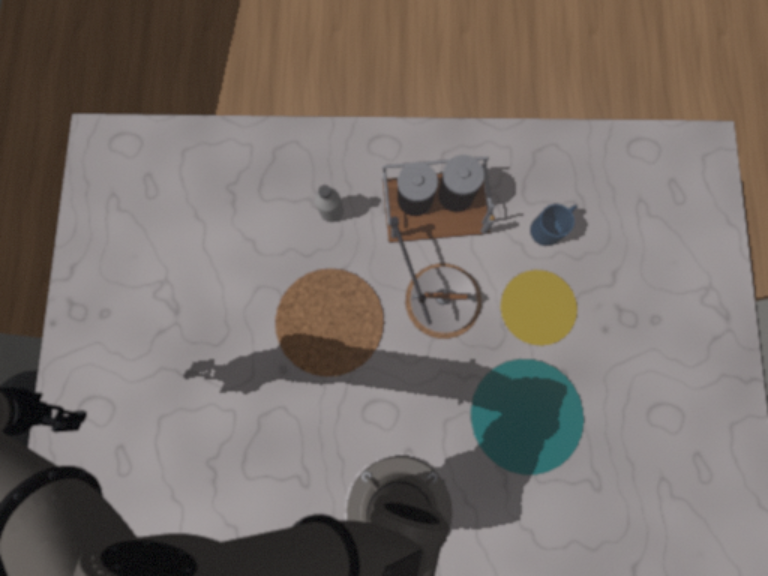

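View pics/side0.png

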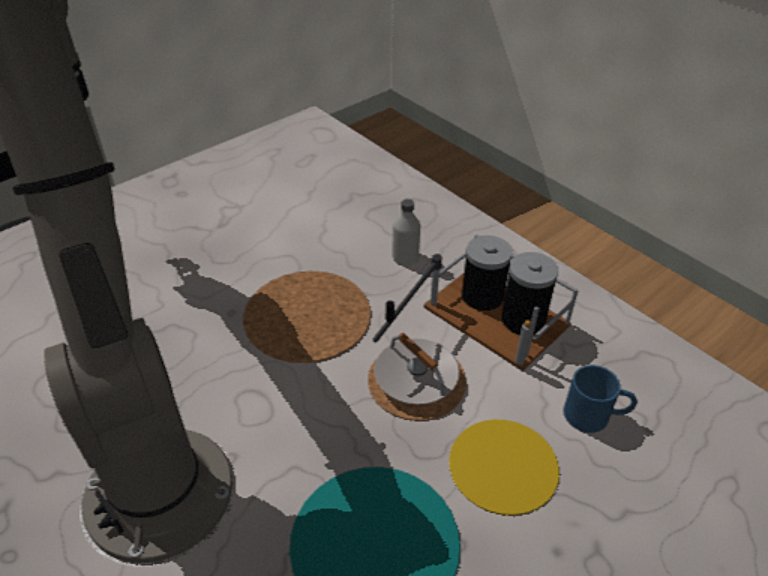

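Top view (1.5x pixels): the cork discs are the large one at (330,322) and the small one at (444,300) under the dish, with turquoise at (527,416) and yellow at (539,308). The mat is the small cork one. The bar runs from the hinge (394,222) to about (428,322). Next is an enlarged crop to confirm this and measure.

```bash
python3 - <<'E'
from h import *
T=cam('top');S=cam('side')
a=cv2.resize(T['pixels'][100:235,255:350],None,fx=4,fy=4,interpolation=cv2.INTER_CUBIC)
b=cv2.resize(S['pixels'][150:285,235:335],None,fx=4,fy=4,interpolation=cv2.INTER_CUBIC)
cv2.imwrite('pics/crop1.png',np.hstack([np.clip(a*1.5,0,255),np.clip(b*1.5,0,255)]).astype(np.uint8))
# cork / mat mask
hsv=cv2.cvtColor(T['pixels'],cv2.COLOR_BGR2HSV)
# rough
for nm,u,v,z in [('mat',444/1.5,300/1.5,.004),('hinge',394/1.5,222/1.5,.13),('handle',447/1.5,296/1.5,.08),('bartip',428/1.5,322/1.5,.125),('catchpost',488/1.5,225/1.5,.05)]:
    print(nm,onz(T,u,v,z).round(3))
E
```

```text
mat [ 0.476 -0.105  0.004]
hinge [0.631 0.017 0.13 ]
handle [ 0.474 -0.104  0.08 ]
bartip [ 0.41  -0.057  0.125]
catchpost [ 0.65  -0.206  0.05 ]
```

View pics/crop1.png

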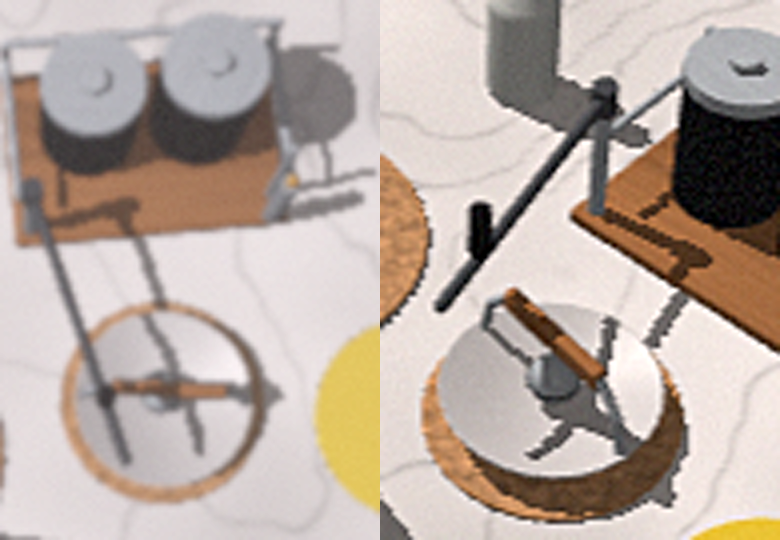

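The crop confirms the small cork mat carries the dish (top crop centre ~(163,400)). It also gives the knob (105,395), hinge (31,188), bar tip (126,460), catch ball (291,181), and handle (112,388)-(226,391).

```bash
python3 - <<'E'
from h import *
T=cam('top');S=cam('side')
def tp(x,y): return 255+(x+.5)/4-.5,100+(y+.5)/4-.5
def sp(x,y): return 235+(x-380+.5)/4-.5,150+(y+.5)/4-.5
def P(c,p,z): return onz(c,*p,z)[:2].round(4)
print('hinge',P(T,tp(31,187),.136),P(S,sp(604,84),.136))
print('knob',P(T,tp(105,394),.17),P(S,sp(481,207),.17))
print('tip',P(T,tp(126,462),.125),P(S,sp(440,306),.125))
print('catch',P(T,tp(291,181),.123))
print('handle ends',P(T,tp(110,388),.089),P(T,tp(229,391),.089), 'side',P(S,sp(510,294),.089),P(S,sp(601,371),.085))
print('base corners',P(T,tp(18,243),.012),P(T,tp(282,216),.012),P(S,sp(573,215),.012))
hs=cv2.cvtColor(T['pixels'],cv2.COLOR_BGR2HSV)
m=cv2.inRange(hs,(5,70,60),(22,255,255)); m[:, :265]=0;m[:172]=0;m[:,330:]=0
pts=cv2.findNonZero(m);(c,r)=cv2.minEnclosingCircle(pts);print('mat',c,r,onz(T,*c,.004),P(T,(c[0]+r,c[1]),.004))
h=P(T,tp(31,187),.136);k=P(T,tp(105,394),.17);print(np.linalg.norm(h-k))
E
```

```text
hinge [0.6343 0.0184] [0.6339 0.0235]
knob [ 0.4572 -0.0405] [ 0.4591 -0.0399]
tip [ 0.409 -0.06 ] [ 0.4092 -0.0573]
catch [ 0.6458 -0.1987]
handle ends [ 0.4746 -0.0495] [ 0.4731 -0.1491] side [ 0.4736 -0.0547] [ 0.4756 -0.1419]
base corners [0.6193 0.0292] [ 0.6473 -0.2117] [0.6145 0.0273]
mat (295.047607421875, 200.1666717529297) 24.90814971923828 [ 0.47551051 -0.10125385  0.004     ] [ 0.4765 -0.1906]
0.18663767036694387
```

Call:
drive_tool --series '[1,-34,-31,0,0,0,0,1,-34,-31,0,0,0,0,0,-34,-31,0,0,0,0,-1,-34,-31,0,0,0,0,-1,-34,-31,0,0,0,0,-1,-34,-31,0,0,0,0,-1,-34,-31,0,0,0,0,-1,-24,-40,0,0,0,0,-1,-24,-40,0,0,0,0,-1,-24,-40,0,0,0,0,-1,-24,-40,0,0,0,0]'

```text
t: 1.68
eef_pos: [0.4161, 0.164, 0.2535]
tool_rot: [0.0, 0.174, 0.985, 0.0]
contact_force: [-0.3, 0.5, 0.1]
gripper_width: 0.002
```

Call:
drive_tool --series '[-1,-24,-40,0,0,0,0,-1,-24,-40,0,0,0,0,-1,-24,-40,0,0,0,0,-1,-22,-38,0,0,0,0,-1,0,0,0,0,0,0.178,-1,0,0,0,0,0,0.178,-1,0,0,0,0,0,0.178,-1,0,0,0,0,0,0.178,-1,0,0,0,0,0,0.178,-1,0,0,0,0,0,0]'

```text
t: 2.92
eef_pos: [0.45, -0.0151, 0.2534]
tool_rot: [0.0, 0.58, 0.814, 0.0]
contact_force: [-0.3, 0.3, -0.4]
gripper_width: 0.007
```

```bash
python3 - <<'E'
from h import *
from scipy.spatial.transform import Rotation as Ro
o=bot.get_obs();q=o['tool_rot'];print(o['t'],o['eef_pos'],o['q'].round(2),o['gripper_width']);print(Ro.from_quat(np.r_[q[1:],q[0]]).as_matrix().round(3))
W=cam('wrist');cv2.imwrite('pics/w1.png',np.clip(W['pixels']*1.4,0,255).astype(np.uint8))
for n,p in dict(hinge=(.634,.02,.136),knob=(.458,-.04,.17),hand=(.4745,-.1,.089),catch=(.6458,-.1987,.123)).items(): print(n,proj(W,p).round())
E
```

```text
2.925 [ 0.45000302 -0.01509483  0.25335244] [-0.55  0.1   0.49  2.09 -0.05  0.96  0.29] 0.006935449373775743
[[-0.327  0.945  0.   ]
 [ 0.945  0.327  0.   ]
 [ 0.     0.    -1.   ]]
hinge [471. 225.]
knob [249. 243.]
hand [246. 261.]
catch [365. 398.]
```

View pics/w1.png

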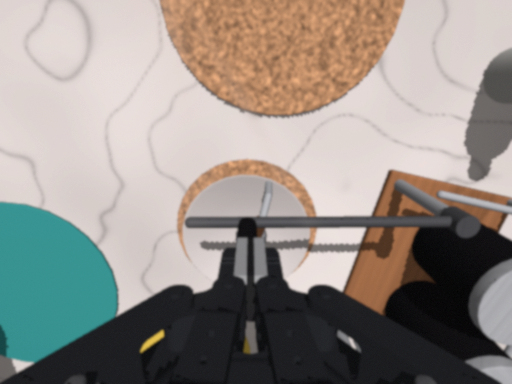

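```bash
python3 - <<'E'
from h import *
W=cam('wrist')
print('cam',ray(W,256,192)[0], proj(W,(.45,-.015,.23)), proj(W,(.458,-.04,.13)),proj(W,(.409,-.058,.125)))
print('bar line',onz(W,200,222,.125),onz(W,350,222,.125),'hinge',onz(W,463,222,.136),'tip',onz(W,187,222,.125), 'knob',onz(W,247,227,.17),onz(W,247,222,.17))
E
```

```text
cam [0.42431683 0.05899472 0.37367355] [250.20457737 251.11850489] [249.46402719 221.60584523] [189.65632694 220.3119276 ]
bar line [ 0.41797365 -0.05657244  0.125     ] [ 0.54180368 -0.01355162  0.125     ] hinge [0.62573416 0.02062196 0.136     ] tip [ 0.40723938 -0.06030173  0.125     ] knob [ 0.45217279 -0.02830625  0.17      ] [ 0.4509047  -0.02461733  0.17      ]
```

Call:
drive_tool --series '[-1,0,0,22,0,0,0,-1,0,0,22,0,0,0,-1,0,0,22,0,0,0,-1,0,0,22,0,0,0,-1,-4,0,0,0,0,0,-1,-11,-1,0,0,0,-0.06,-1,-11,-1,0,0,0,-0.06,-1,-11,-0.8,0,0,0,-0.06,-1,-11,-0.8,0,0,0,-0.06,-1,0,0,0,0,0,0]'

```text
t: 4.28
eef_pos: [0.4668, -0.0614, 0.1663]
tool_rot: [0.001, 0.48, 0.877, 0.0]
contact_force: [-0.0, 0.2, 0.3]
gripper_width: 0.004
```

```bash
cat > st.py <<'E'
from h import *
from scipy.spatial.transform import Rotation as Ro
o=bot.get_obs();q=o['tool_rot'];R=Ro.from_quat(np.r_[q[1:],q[0]]).as_matrix();p=o['eef_pos']
print(o['t'],p.round(4),'yaw',np.degrees(np.arctan2(R[1,0],R[0,0])).round(1),'F',o['contact_force'].round(1),'g',round(float(o['gripper_width']),3),'q7',o['q'].round(2)[6])
H=np.array([.633,.0205,p[2]]);print('TCP rel hinge in tool',(R.T@(p-H)*1000).round(1),'tilt',R[:,2].round(4))
E
python3 - <<'E'
exec(open('st.py').read())
T=cam('top');a=T['pixels'][100:235,255:350];b=cam('side')['pixels'][150:285,235:335]
cv2.imwrite('pics/g2.png',np.clip(cv2.resize(np.hstack([a,b]),None,fx=4,fy=4)*1.5,0,255).astype(np.uint8))
E
```

```text
4.275 [ 0.4668 -0.0614  0.1663] yaw 122.7 F [-0.   0.2  0.3] g 0.004 q7 0.74
TCP rel hinge in tool [  20.7 -184.1   -0.3] tilt [ 1.8e-03 -1.0e-04 -1.0e+00]
```

View pics/g2.png

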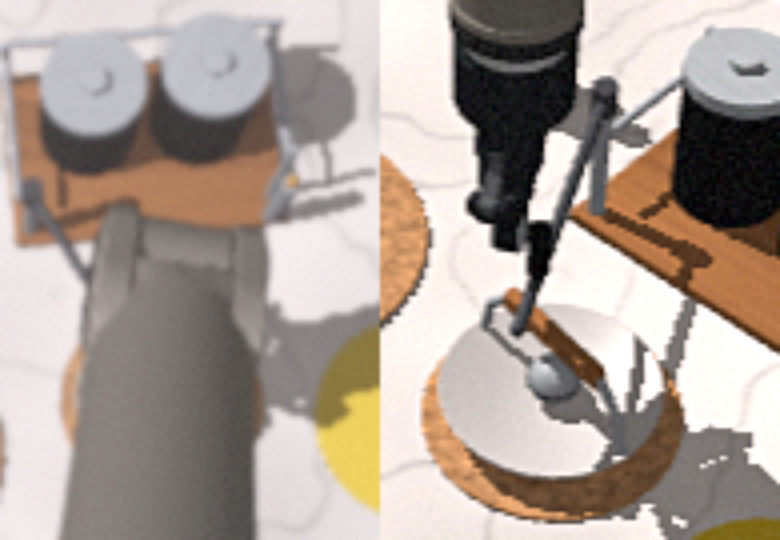

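The bar has moved with the finger behind the knob and has swung clear toward the rack (side crop knob ~(540,235)). I'll continue the arc.

Call:
drive_tool --series '[-1,-11,-0.8,0,0,0,-0.06,-1,-11,-0.8,0,0,0,-0.06,-1,-11,-0.8,0,0,0,-0.06,-1,-11,-0.8,0,0,0,-0.06,-1,-11,-0.8,0,0,0,-0.06,-1,-11,-0.8,0,0,0,-0.06,-1,-11,-0.8,0,0,0,-0.06,-1,-11,-0.8,0,0,0,-0.06,-1,-11,-0.8,0,0,0,-0.06,-1,-11,-0.8,0,0,0,-0.06,-1,-11,-0.8,0,0,0,-0.06,-1,-11,-0.8,0,0,0,-0.06]'

```text
t: 5.88
eef_pos: [0.5615, -0.1476, 0.1654]
tool_rot: [-0.0, 0.138, 0.99, 0.0]
contact_force: [-0.3, -0.2, 0.3]
gripper_width: -0.002
```

Call:
drive_tool --series '[-1,-11,-0.8,0,0,0,-0.06,-1,-11,-0.8,0,0,0,-0.06,-1,-7,-0.5,0,0,0,-0.04,-1,-4,-0.3,0,0,0,-0.02,-1,0,0,0,0,0,0]'

```text
t: 6.5
eef_pos: [0.5932, -0.1571, 0.1653]
tool_rot: [0.0, 0.05, 0.999, 0.0]
contact_force: [-0.2, -0.2, 0.2]
gripper_width: 0.002
```

```bash
python3 - <<'E'
exec(open('st.py').read())
T=cam('top');a=T['pixels'][100:235,255:350];b=cam('side')['pixels'][130:265,265:375]
cv2.imwrite('pics/g3.png',np.clip(cv2.resize(np.hstack([a,b]),None,fx=3.9,fy=3.9)*1.5,0,255).astype(np.uint8))
E
```

```text
6.5 [ 0.5932 -0.1571  0.1653] yaw 174.3 F [-0.2 -0.2  0.2] g 0.002 q7 1.75
TCP rel hinge in tool [  21.8 -180.7   -0. ] tilt [ 1.e-04  1.e-04 -1.e+00]
```

View pics/g3.png

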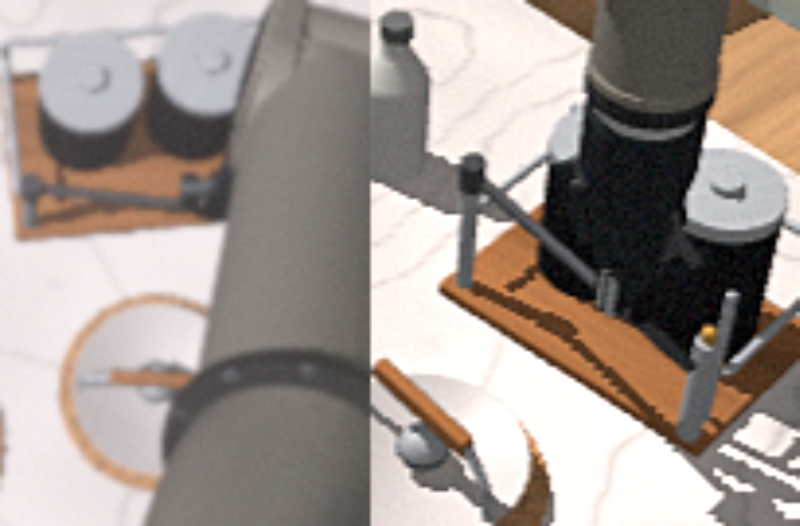

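The bar is about 11° from shut, nearing the catch (side crop catch ball ~(708,330)). The next step is the slow push.

Call:
drive_tool --series '[-1,-6,-0.4,0,0,0,-0.03,-1,-6,-0.4,0,0,0,-0.03,-1,-5,-0.3,0,0,0,-0.027,-1,-4,-0.3,0,0,0,-0.02,-1,-4,-0.3,0,0,0,-0.02,-1,-3,-0.2,0,0,0,-0.015,-1,0,0,0,0,0,0]'

```text
t: 7.48
eef_pos: [0.6195, -0.1607, 0.165]
tool_rot: [-0.002, -0.021, 1.0, 0.0]
contact_force: [-5.9, -0.2, 3.1]
gripper_width: 0.005
```

Call:
drive_tool --series '[-1,-3,-0.2,0,0,0,-0.015,-1,-3,-0.2,0,0,0,-0.015,-1,0,0,0,0,0,0]'

```text
t: 7.85
eef_pos: [0.6277, -0.1604, 0.1654]
tool_rot: [0.001, -0.036, 0.999, 0.0]
contact_force: [-0.2, -0.6, 0.0]
gripper_width: -0.002
```

Call:
drive_tool --series '[-1,-3,0,0,0,0,0,-1,-2,0,0,0,0,0,-1,0,0,0,0,0,0]'

```text
t: 8.22
eef_pos: [0.6315, -0.1601, 0.1652]
tool_rot: [-0.001, -0.036, 0.999, 0.0]
contact_force: [-4.3, 0.7, 3.5]
gripper_width: 0.003
```

Call:
drive_tool --series '[-1,-2,0,0,0,0,0,-1,-1,0,0,0,0,0,-1,0,0,0,0,0,0]'

```text
t: 8.6
eef_pos: [0.6319, -0.1602, 0.165]
tool_rot: [-0.003, -0.036, 0.999, 0.001]
contact_force: [-12.5, 1.6, 8.6]
gripper_width: -0.001
```

Call:
drive_tool --series '[-1,5,0,0,0,0,0,-1,10,0,0,0,0,0,-1,15,0,0,0,0,0,-1,10,0,-30,0,0,0,-1,0,0,-40,0,0,0,-1,0,0,-30,0,0,0,0,28,18,0,0,0,0.18,0,0,0,0,0,0,0]'

```text
t: 9.6
eef_pos: [0.5639, -0.1461, 0.2656]
tool_rot: [-0.0, 0.054, 0.999, 0.0]
contact_force: [0.2, -0.9, 0.6]
gripper_width: 0.419
```

```bash
python3 - <<'E'
exec(open('st.py').read())
d=np.array([.4745,-.100,p[2]])-p; print('to dish in tool mm',(R.T@d*1000).round(1))
E
```

```text
9.6 [ 0.5639 -0.1461  0.2656] yaw 173.8 F [ 0.2 -0.9  0.6] g 0.419 q7 1.69
TCP rel hinge in tool [ 5.070e+01 -1.731e+02 -1.000e-01] tilt [-1.e-04  8.e-04 -1.e+00]
to dish in tool mm [93.9 36.2  0.1]
```

Call:
drive_tool --series '[0,31,12,0,0,0,0,0,31,12,0,0,0,0,0,31,12,0,0,0,0,0,0,0,0,0,0,0.183,0,0,0,0,0,0,0.183,0,0,0,0,0,0,0.183,0,0,0,0,0,0,0.183,0,0,0,0,0,0,0.183,0,0,0,0,0,0,0.183,0,0,0,0,0,0,0.183,0,0,0,0,0,0,0.183,0,0,0,0,0,0,0]'

```text
t: 11.1
eef_pos: [0.4773, -0.1013, 0.2651]
tool_rot: [0.0, 0.706, 0.708, -0.0]
contact_force: [-0.4, -0.8, -0.2]
gripper_width: 0.498
```

```bash
python3 - <<'E'
exec(open('st.py').read())
W=cam('wrist');S=cam('side')
for n,c in (('W',W),('S',S)):
  for nm,z in dict(handle=(.4745,-.1,.089),catch=(.6458,-.1987,.123)).items(): print(n,nm,proj(c,z).round(1))
b=cv2.resize(S['pixels'][130:285,235:375],(400,443),interpolation=cv2.INTER_CUBIC)
a=cv2.resize(W['pixels'],(591,443))[:, 95:495]
cv2.imwrite('pics/w4.png',np.clip(np.hstack([a,b])*1.4,0,255).astype(np.uint8))
E
```

```text
11.1 [ 0.4773 -0.1013  0.2651] yaw 90.1 F [-0.4 -0.8 -0.2] g 0.498 q7 0.16
TCP rel hinge in tool [-121.5 -155.9    0. ] tilt [ 1.e-04 -2.e-04 -1.e+00]
W handle [247.3 174.9]
W catch [421. 281.]
S handle [278.7 232.5]
S catch [351.4 213.7]
```

View pics/w4.png

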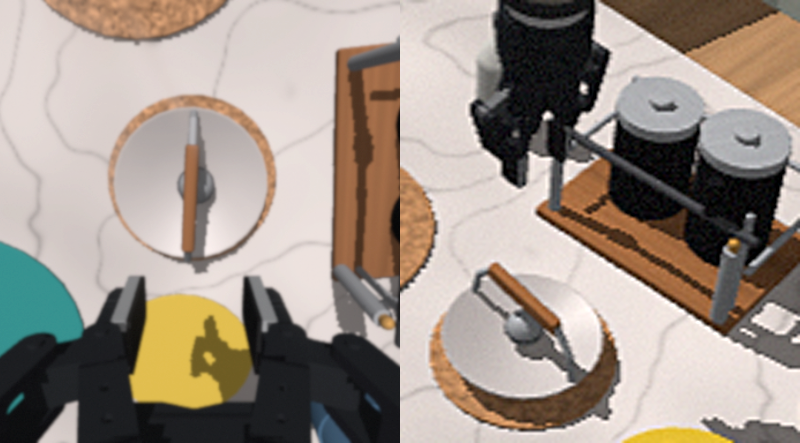

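The bar is against the stop wire past the brass ball (side crop ~(735,240)), so it is shut. In the wrist view the handle runs (193,147)-(188,250), lined up with the jaws. I'll compute the handle and rack angles from it.

```bash
python3 - <<'E'
from h import *
W=cam('wrist');S=cam('side')
w=lambda x,y,z:onz(W,(x+95)*512/591,y*384/443,z)[:2]
s=lambda x,y,z:onz(S,235+(x-400)*.35,130+y*.35,z)[:2]
ang=lambda d:np.degrees(np.arctan2(d[1],d[0])).round(1)
a,b=w(193,146,.089),w(188,251,.089);print('handle',a,b,(a+b)/2,'dir',ang(a-b))
a,b=w(337.5,50,.012),w(333,275,.012);print('edge dir',a,b,ang(a-b))
print('catch',w(388,322,.123),s(734,244,.126))
print('bar side', ang(s(565,135,.125)-s(712,210,.125)))
# edges refined: base front edge via hue mask in wrist
h=cv2.cvtColor(W['pixels'],cv2.COLOR_BGR2HSV);m=cv2.inRange(h,(3,90,40),(20,255,255));m[:,:340]=0
P=[]
for v in range(60,225,5):
    u=np.flatnonzero(m[v]); 
    if len(u):P.append(onz(W,u[0],v,.012)[:2])
vx,vy,x0,y0=cv2.fitLine(np.float32(P),cv2.DIST_HUBER,0,.01,.01).ravel();print('edge fit',len(P),np.degrees(np.arctan2(vy,vx)),x0,y0)
m=cv2.inRange(h,(3,90,40),(20,255,255));m[:,:235]=0;m[:,262:]=0;m[:125]=0;m[220:]=0
m=cv2.morphologyEx(m,cv2.MORPH_OPEN,np.ones((5,5)))
p=max(cv2.findContours(m,0,2)[0],key=cv2.contourArea);(c,sz,an)=cv2.minAreaRect(p);print(c,sz,an,onz(W,*c,.087))
H=[onz(W,np.flatnonzero(m[v]).mean(),v,.089)[:2] for v in range(140,205,5) if m[v].any()]
vx,vy,x0,y0=cv2.fitLine(np.float32(H),cv2.DIST_HUBER,0,.01,.01).ravel();print('handle fit',np.degrees(np.arctan2(vy,vx)),x0,y0)
E
```

```text
handle [ 0.47655603 -0.05282465] [ 0.47228664 -0.14560278] [ 0.47442133 -0.09921372] dir 87.4
edge dir [0.61384812 0.0297303 ] [ 0.63878376 -0.20694677] 96.0
catch [ 0.64305214 -0.19622949] [ 0.63954941 -0.20519068]
bar side 100.5
edge fit 33 -84.01155 0.6248863 -0.078997366
(246.9217071533203, 172.45687866210938) (10.911274909973145, 91.32698059082031) 2.2906100749969482 [ 0.47408953 -0.09795196  0.087     ]
handle fit 87.45318 0.47412542 -0.09425123
```

Call:
drive_tool --series '[0,3,-3,30,0,0,0.047,0,0,0,35,0,0,0,0,0,0,35,0,0,0,0,0,0,35,0,0,0,0,0,0,25,0,0,0,0,0,0,12,0,0,0,0,0,0,7,0,0,0,0,0,0,0,0,0,0]'

```text
t: 12.3
eef_pos: [0.4745, -0.0982, 0.0865]
tool_rot: [0.0, 0.724, 0.69, 0.0]
contact_force: [-0.1, -0.1, -0.2]
gripper_width: 0.498
```

```bash
python3 - <<'E'
exec(open('st.py').read())
W=cam('wrist');S=cam('side')
b=cv2.resize(S['pixels'][180:285,235:345],(480,458),interpolation=cv2.INTER_CUBIC)
a=cv2.resize(W['pixels'][100:384,150:350],(320,458))
cv2.imwrite('pics/w5.png',np.clip(np.hstack([a,b])*1.4,0,255).astype(np.uint8))
E
```

```text
12.3 [ 0.4745 -0.0982  0.0865] yaw 87.3 F [-0.1 -0.1 -0.2] g 0.498 q7 0.25
TCP rel hinge in tool [-1.261e+02 -1.526e+02 -1.000e-01] tilt [ 4.e-04  0.e+00 -1.e+00]
```

View pics/w5.png

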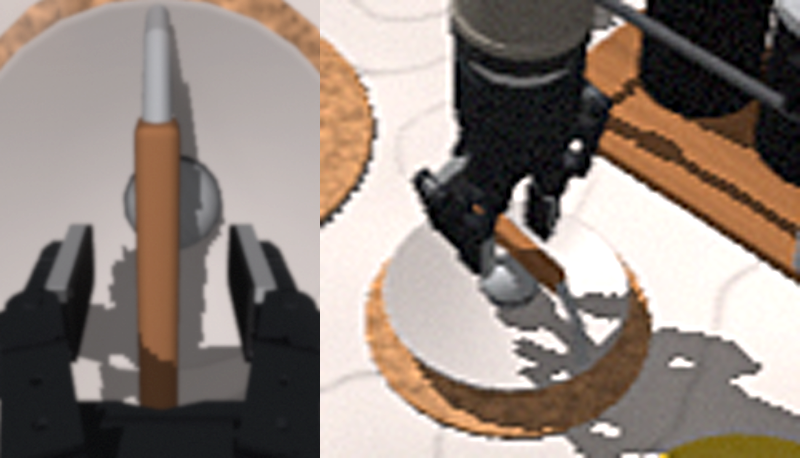

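Handle is between the pads, about 1.5 mm left of centre (gaps 44 and 54 px). I'll shift by that amount and close gently.

Call:
drive_tool --series '[-0.3,0,-1.5,0,0,0,0,-0.5,0,0,0,0,0,0,-0.6,0,0,0,0,0,0,-0.7,0,0,0,0,0,0,-0.8,0,0,0,0,0,0,-0.9,0,0,0,0,0,0,-1,0,0,0,0,0,0,-1,0,0,0,0,0,0,-1,0,0,0,0,0,0,-1,0,0,0,0,0,0]' --force 40

```text
t: 13.65
eef_pos: [0.4734, -0.0981, 0.0865]
tool_rot: [0.0, 0.724, 0.69, 0.0]
contact_force: [3.2, -0.3, 4.3]
gripper_width: 0.128
```

Call:
drive_tool --series '[-1,0,0,-1,0,0,0,-1,0,0,-2,0,0,0,-1,0,0,-4,0,0,0,-1,0,0,-5,0,0,0,-1,0,0,-5,0,0,0,-1,0,0,-5,0,0,0,-1,0,0,-5,0,0,0,-1,0,0,-5,0,0,0,-1,0,0,-4,0,0,0,-1,0,0,-3,0,0,0,-1,0,0,-1,0,0,0,-1,0,0,0,0,0,0]'

```text
t: 15.15
eef_pos: [0.4728, -0.098, 0.1263]
tool_rot: [-0.0, 0.724, 0.69, 0.0]
contact_force: [-1.4, 0.6, -3.2]
gripper_width: 0.132
```

```bash
python3 - <<'E'
exec(open('st.py').read())
S=cam('side');W=cam('wrist')
b=cv2.resize(S['pixels'][160:285,225:345],(440,458),interpolation=cv2.INTER_CUBIC)
a=cv2.resize(W['pixels'][100:384,150:350],(320,458))
cv2.imwrite('pics/w6.png',np.clip(np.hstack([a,b])*1.4,0,255).astype(np.uint8))
E
```

```text
15.15 [ 0.4728 -0.098   0.1263] yaw 87.3 F [-1.4  0.6 -3.2] g 0.132 q7 0.21
TCP rel hinge in tool [-126.  -154.4    0. ] tilt [-0.  0. -1.]
```

View pics/w6.png

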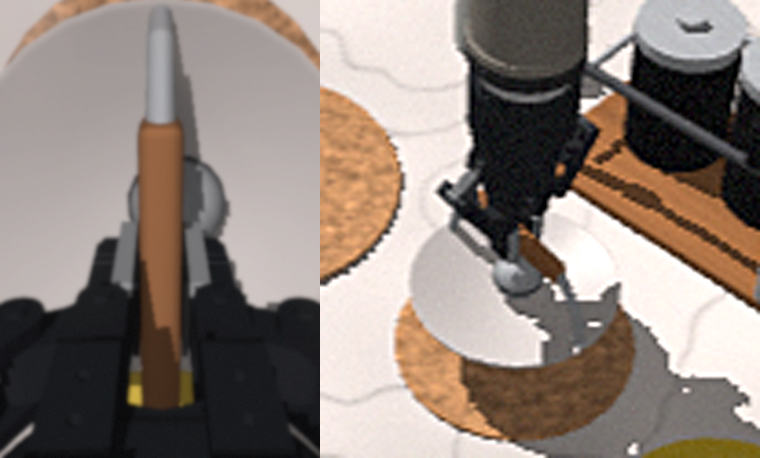

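Lift is fine: the dish is clear of the mat and level, the ball is central, and the load is ~3 N. I'll raise it the remaining 60 mm and turn slowly.

Call:
drive_tool --series '[-1,0,0,-1,0,0,0,-1,0,0,-2,0,0,0,-1,0,0,-4,0,0,0,-1,0,0,-6,0,0,0,-1,0,0,-8,0,0,0,-1,0,0,-8,0,0,0,-1,0,0,-8,0,0,0,-1,0,0,-8,0,0,0,-1,0,0,-7,0,0,0,-1,0,0,-5,0,0,0,-1,0,0,-2,0,0,0,-1,0,0,-1,0,0,0]'

```text
t: 16.75
eef_pos: [0.4727, -0.098, 0.1862]
tool_rot: [-0.0, 0.724, 0.69, -0.0]
contact_force: [0.6, 0.3, -2.7]
gripper_width: 0.131
```

Call:
drive_tool --series '[-1,0,0,0,0,0,0.02,-1,0,0,0,0,0,0.04,-1,0,0,0,0,0,0.06,-1,0,0,0,0,0,0.06,-1,0,0,0,0,0,0.06,-1,0,0,0,0,0,0.06,-1,0,0,0,0,0,0.06,-1,0,0,0,0,0,0.06,-1,0,0,0,0,0,0.06,-1,0,0,0,0,0,0.06,-1,0,0,0,0,0,0.06,-1,0,0,0,0,0,0.06]'

```text
t: 18.25
eef_pos: [0.4727, -0.098, 0.1862]
tool_rot: [-0.0, 0.909, 0.417, -0.0]
contact_force: [-0.9, 0.8, -2.9]
gripper_width: 0.127
```

Call:
drive_tool --series '[-1,0,0,0,0,0,0.06,-1,0,0,0,0,0,0.06,-1,0,0,0,0,0,0.06,-1,0,0,0,0,0,0.06,-1,0,0,0,0,0,0.06,-1,0,0,0,0,0,0.06,-1,0,0,0,0,0,0.06,-1,0,0,0,0,0,0.06,-1,0,0,0,0,0,0.06,-1,0,0,0,0,0,0.06,-1,0,0,0,0,0,0.06,-1,0,0,0,0,0,0.04]'

```text
t: 19.75
eef_pos: [0.4727, -0.0979, 0.1862]
tool_rot: [0.0, 0.997, 0.08, -0.0]
contact_force: [0.3, -0.7, -2.1]
gripper_width: 0.132
```

Call:
drive_tool --series '[-1,0,0,0,0,0,0.03,-1,0,0,0,0,0,0.02,-1,0,0,0,0,0,0.01,-1,0,0,0,0,0,0,-1,0,0,0,0,0,0,-1,0,0,0,0,0,0,-1,0,0,0,0,0,0,-1,0,0,0,0,0,0]'

```text
t: 20.75
eef_pos: [0.4728, -0.098, 0.1863]
tool_rot: [-0.0, 0.999, 0.051, 0.0]
contact_force: [0.7, -0.2, -2.5]
gripper_width: 0.131
```

```bash
python3 - <<'E'
exec(open('st.py').read())
S=cam('side');W=cam('wrist')
b=cv2.resize(S['pixels'][130:285,225:380],(458,458),interpolation=cv2.INTER_CUBIC)
a=cv2.resize(W['pixels'][100:384,150:350],(320,458))
cv2.imwrite('pics/w7.png',np.clip(np.hstack([a,b])*1.4,0,255).astype(np.uint8))
E
```

```text
20.75 [ 0.4728 -0.098   0.1863] yaw 5.9 F [ 0.7 -0.2 -2.5] g 0.131 q7 -1.14
TCP rel hinge in tool [-171.5  101.5   -0. ] tilt [ 0.e+00  1.e-04 -1.e+00]
```

View pics/w7.png

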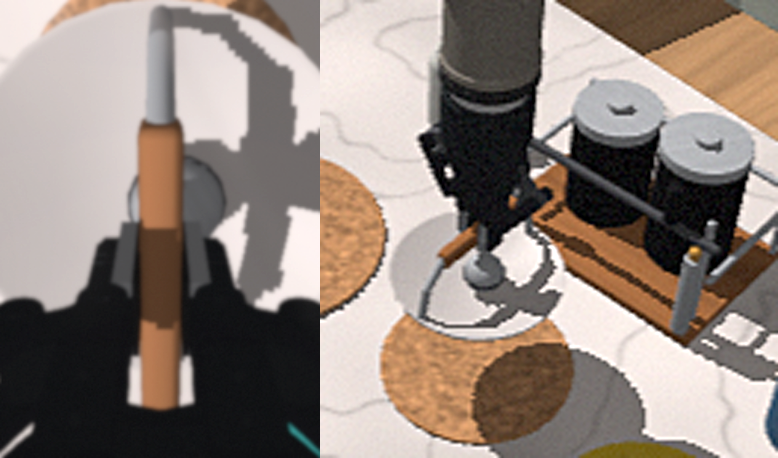

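The final view shows the bar shut in its catch, with the dish held over the mat. The handle is square to the bar at yaw 5.9°, against about 6° for the rack. The ball is in the middle of the dish. Handing in.

```bash
python3 -c "
from station import bot
print(bot.hand_in())"
```

```text
the job is handed in; nothing more can be done
None
```

The job was handed in at about 21 s. The keeper bar is shut in its catch, and the dish is held level and still over its mat with the handle turned square to the bar.

- **Bar:** I swung it shut by the knob with closed fingers. The force rose to about 6 N over the sprung ball, dropped to about 0 as it snapped in, then reached about 12 N against the stop. The pictures after that show it behind the ball, against the stop wire.
- **Dish:** I gripped the handle at 40 N, lifted it 100 mm straight up and turned it about 81° clockwise. That is 9° short of a full quarter turn, because the handle started about 9° off the rack's line and I aimed for square to the bar.
- **Last checks:**
  - The tool is at yaw 5.9°. The rack's front edge, which I aimed for, measured about 6.0°; other rougher estimates of the rack and bar angle ran from about 5° to 10°.
  - The tool tilt is under 0.001 rad, and the carried load is about 2.5–3 N.
  - In the last picture the ball is in the middle of the dish.
- **Other objects:** nothing else was pushed on purpose. The canisters looked unmoved in the pictures. I did not measure the mug and the soap bottle again at the end.

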